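# Seat the carriage frame in the test rig and run the test

### The arm

A 6-joint arm with a two-finger parallel gripper is mounted at the origin on the work surface. World frame = base frame: x ahead of the robot, y to its left, z up, the work surface at z = 0. Lengths are in mm, angles in rad, forces in N, time in s.
With the tool pointing down it reaches from about 350 to 975 mm from the base axis. Payload 7.1 kg.
Tool frame: the origin (TCP) lies at the very end of the fingers, on their centre line; the grasp point (between the pads) lies 19 mm behind it; z points along the fingers, y is the line along which they close (so a half turn about z gives the same grasp; the last joint's range is limited). The gripper opens to 88 mm and grips with 3 to 60 N. Pads are 20 mm wide; open, the fingers measure 115 mm over their backs; the gripper's body (75 mm by 178 mm) begins 61 mm behind the grasp point.
Start: joints at [1.188, 0.423, 1.63, -0, 1.089, -0.019], TCP at [222.36, 584.09, 222.675] pointing down, gripper open.
Joint ranges: [-3, 3], [-0.9, 2.11], [0.09, 2.58], [-1.31, 4.45], [0.11, 2.69], [-2.54, 2.54]. Speed limits (rad/s): [2.39, 2.39, 3.01, 3.14, 3.14, 3.14].

### API

Orientations are given as a rotation vector (axis times angle).
In Python, from workcell import ctrl, optics gives the robot as it stands.
- The arm moves only by the shell command python3 -m jog 'ROWS'. ROWS is JSON, a list of rows, each a list of 7 numbers: the shift along the tool's x, y, z in units of 40 mm (1.0 is 40 mm), then the turn, a rotation vector about the tool's x, y, z in units of 6 degrees (1.0 is 6 degrees), then the opening, from 0 (shut) to 1 (fully open). A call has 1 to 20 rows; each row shifts and turns the commanded pose from where the row before left it, along the tool's axes as they then stand; what a row does not reach is not made up. A row lasts 1/10 s, in which the tool goes at most 50 mm and 8.59 degrees, less where a joint would pass 70% of its speed; a pose out of reach is approached as far as the arm can. A call is refused whole if a number of a shift passes 1 or a number of a turn 1, either way. A call with a gripper value outside its range is refused whole. The fingers move at their own pace and stop on an object; the grip force is fixed at half the most. Time passes only in rows, so rows that do not move let the fingers close. It gives the time, the measured TCP pose, the force, the opening and the grip force at its end, in the units of the state.
- ctrl.get_obs(): the state, without advancing time (a new reading comes with each control period).
- optics.get_image(name): name is "scene" or "top" or "wrist"; returns the picture (384x512x3 uint8, red, green, blue); there is no depth.
- optics.camera_model(name): a dict with "fov_y" (degrees; the focal length in pixels is half the picture's height over the tangent of half this angle, whatever the lens; pixels are square), "cx", "cy" (the principal point, pixels), "view" (4x4, takes a point from world to camera coordinates); the wrist camera has in their place "hand_eye" (4x4, takes a point from camera to tool coordinates, whose origin is the TCP and whose axes are the flange's). Camera axes: x right, y up, looking along -z (the intrinsics and any distortion apply to the point x, -y, -z); pixel columns grow to the right and rows downward; lengths in mm; the calibration is good to about 2 mm. The wrist camera is an equidistant fisheye: a pixel r from the principal point sees the ray r / f radians off the axis. A picture is of the moment at which its call begins: read the wrist's pose just before it. camera_model takes no time and is no camera call.
- ctrl.close_job(): hands the job in; it is judged then, once.
Trained networks look in the newest picture that a camera, given by its name, has taken for a name from the list of things; names that differ only in an ending like _2 or _b are one class to them, and where a whole thing is asked for, a point or a joint stands for the part that bears it (a point fixed in the world has none). Each returns a list of dicts, best first, with "conf" (0 to 1); they miss things now and then, are a little off and sometimes report something else, mostly with a low value. They report only what shows in the picture. A call takes as long as a camera call. They do not tell look-alikes from the thing itself.
- optics.masks_of(target, camera): "pixels" (384x512 bool, what is visible of it) and "extent" ([centre column, centre row, width, height] in pixels, round what is visible of it).
The state is a dict: "t": time; "qpos": joint angles; "qvel": joint speeds; "joint_torque": joint torques, N m; "ee_pos": TCP position; "orientation": TCP orientation; "ft_force": force on the tool from outside, world axes, zero at the start; "moment": the same for the moment, N m; "width": finger opening in mm; "grasp_force": force on a finger pad.
Only numpy, scipy, OpenCV 4.12 (cv2) and the standard library are available. Lean on these libraries where they do the work, as an engineer would, in place of code of your own. Each camera call takes 0.05 s, during which the arm holds its last target. There are 200 camera calls.

### The job

Without picking it up, push the cast aluminium carriage frame along the linoleum until it sits square and fully home in the corner of the steel test rig, its long side flush against the long fence and its end flush against the short end stop. Only then press the round push button on top of the rig fully down and let it come up again. Leave the frame seated and the other things on the table where they are.

Things in the scene. Friction and masses are not known exactly. Their poses are not given: they have to be found in the camera images.
- carriage: Cast aluminium carriage frame, an open rectangle lying loose: 70 mm along x, 180 along y; long rails 12 thick, 28 high, end cheeks 12 thick, 38 high, flat outer faces, two low cross bars. About 0.6 kg, slides at 2 to 8 N. Origin: centre of underside. Starts robot-side of the fence, within 17 degrees of it, short of both stops. Home: origin at x -35, y -90 mm in rig, axes parallel.
- rig: Fixed steel test rig. Origin: inside corner, on the table, where fence face (plane x=0) and end stop face (plane y=0) meet; x away from the robot through the fence, y along it to the end stop. Fence y -200 to 0 mm, end stop x -60 to 0 mm, each 12 thick, 40 high, vertical. Behind the fence a dark housing (x 12 to 100, y -150 to 0, 55 high) with a flat dial and the button on top.
- test_button_top (a point): Centre of the top of the round push button (30 mm across) in its dark housing on top of the rig; in the rig's frame at x = 56 mm, y = -100 mm, z = 77 mm (above the table). It is pressed straight down.
- test_button (a joint): Travel of the push button in m: 0 up, 0.006 fully down; a spring returns it, fully down takes 5 N.
- spring_barrel: Bystander: brass return spring barrel, a flanged drum 40 mm across and 38 mm high, standing upright; origin at the centre of its underside.
- shift_key: Bystander: chrome shift key, a flat lever 80 mm long (along its y), 20 mm wide, 10 mm high; origin on its underside, mid-length.
- brush: Bystander: turned beech handled brush, 180 mm long along its x, lying; origin on its underside.
- screwdriver: Bystander: wooden handled screwdriver, 190 mm long along its x, lying; origin on its underside.
- oil_bottle: Bystander: amber oil bottle, 48 mm across, 100 mm high, standing; origin at the centre of its underside.
- spool_tin: Bystander: round flat steel ribbon tin, 60 mm across, 22 mm high; origin at the centre of its underside.
- tumbler: Bystander: steel drinking tumbler, 68 mm across, 90 mm high, standing; origin at the centre of its underside.
Things that resemble listed ones, but are neither listed nor needed, are in the scene too. What is meant by the carriage is not black, and is the smaller of those in its own colour.

How it is judged:
By the outcome, as a careful person would: the job done as asked, in the order asked, and still so for the second after the job is handed in, with the robot touching nothing.
It also fails if it takes over 62 s, if anything falls off the work surface, if the arm or the gripper's body presses on something with over 40 N, if the wrist force passes 120 N, or if a joint passes its speed limit or range.

## Working session

There is one attempt and no reset: what is moved stays moved. The work goes in short steps, Python scripts to look and compute and a shell command to move; the robot and the scene stay as the last step left them, time stands still between calls to the robot, and variables do not carry over. Pictures are saved under pics/ and viewed, at most 10 in all, crops included, and the job is handed in when it is done.

```bash
mkdir -p pics; ls
python3 - <<'E'
from workcell import ctrl, optics
import cv2,numpy as np
o=ctrl.get_obs();print({k:np.round(v,3).tolist() for k,v in o.items()})
for n in("scene","top"):
    im=optics.get_image(n);cv2.imwrite(f"pics/{n}0.png",cv2.resize(im[...,::-1],(800,600),interpolation=cv2.INTER_CUBIC))
    m=optics.camera_model(n);print(n,m)
    for t in("carriage","rig","test_button_top"):
        print(t,[(round(d["conf"],2),np.round(d["extent"]).tolist()) for d in optics.masks_of(t,n)])
print(optics.camera_model("wrist"))
E
```

```text
pics
{'t': 0.0, 'qpos': [1.188, 0.424, 1.631, 0.0, 1.089, -0.019], 'qvel': [-0.001, -0.001, -0.0, -0.001, -0.001, 0.0], 'joint_torque': [0.0, -54.462, -27.368, 0.065, 0.023, -0.0], 'ee_pos': [222.143, 583.579, 221.889], 'orientation': [-0.568, -3.089, 0.002], 'ft_force': [-0.225, -0.205, 0.475], 'moment': [0.015, 0.024, 0.034], 'grasp_force': 0.0, 'width': 87.697}
scene {'fov_y': 52.92411510564275, 'cx': 261.78109364778055, 'cy': 195.58601067172802, 'view': array([[-2.41286097e-01,  9.70449653e-01,  2.91384183e-03,
         1.08536397e+02],
       [-8.12021522e-01, -2.03537950e-01,  5.46985695e-01,
         3.89367491e+02],
       [ 5.31415156e-01,  1.29613941e-01,  8.37136882e-01,
        -1.34772326e+03],
       [ 0.00000000e+00,  0.00000000e+00,  0.00000000e+00,
         1.00000000e+00]])}
carriage [(0.94, [174.0, 116.0, 85.0, 37.0]), (0.77, [198.0, 198.0, 72.0, 35.0]), (0.55, [377.0, 152.0, 67.0, 46.0]), (0.46, [293.0, 182.0, 22.0, 7.0])]
rig [(0.84, [210.0, 245.0, 86.0, 61.0]), (0.62, [236.0, 283.0, 30.0, 26.0]), (0.44, [200.0, 245.0, 12.0, 12.0])]
test_button_top [(0.63, [202.0
[... 406 characters left out ...]
00e+00,  0.00000000e+00,
         1.00000000e+00]])}
carriage [(0.86, [167.0, 282.0, 64.0, 38.0]), (0.75, [386.0, 276.0, 101.0, 63.0]), (0.56, [327.0, 186.0, 62.0, 25.0])]
rig [(0.66, [303.0, 147.0, 67.0, 58.0])]
test_button_top [(0.44, [306.0, 130.0, 11.0, 10.0])]
{'fov_y': 65.70646984690485, 'cx': 257.84212971898995, 'cy': 192.79768394983674, 'hand_eye': array([[ 5.18985560e-05,  9.69343077e-01,  2.45711206e-01,
         6.70048943e+01],
       [ 9.99999999e-01, -5.38797342e-05,  1.34056331e-06,
         3.23437509e-01],
       [ 1.45383203e-05,  2.45711206e-01, -9.69343078e-01,
        -1.61944846e+02],
       [ 0.00000000e+00,  0.00000000e+00,  0.00000000e+00,
         1.00000000e+00]])}
```

View pics/top0.png

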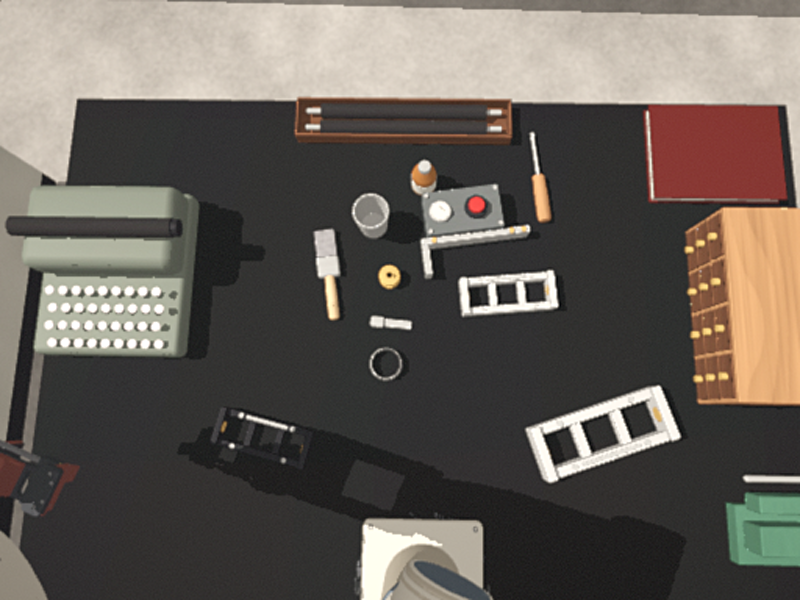

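View pics/scene0.png

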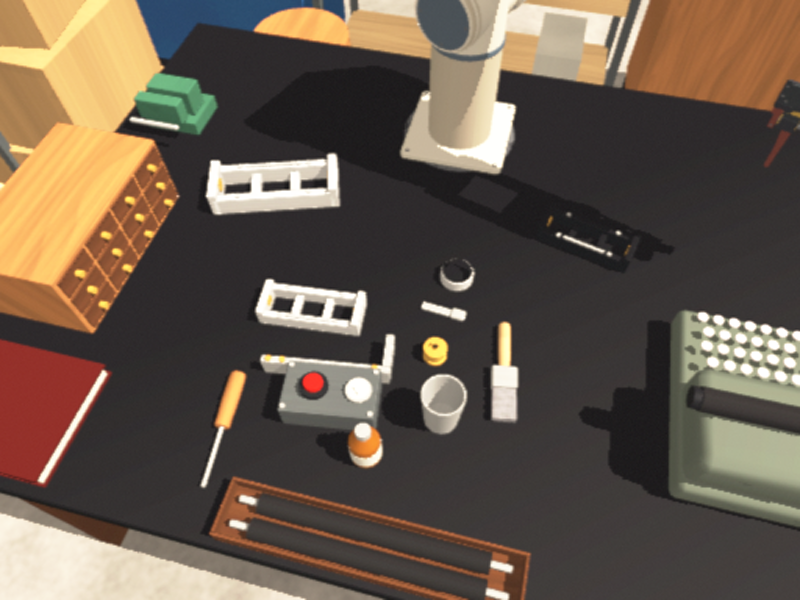

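The small white frame is at about (508,293) in the 800×600 top view, just robot-side of the rig, whose corner is at about (428,243). The larger white frame and the black one are the look-alikes. I'll fit both poses by model silhouettes.

```bash
cat > h.py <<'E'
import numpy as np,cv2
from scipy.spatial.transform import Rotation as R
from scipy.optimize import minimize
from workcell import ctrl,optics
S=8
def proj(P,cam,obs=None):
    m=optics.camera_model(cam);f=192/np.tan(np.radians(m["fov_y"]/2));P=np.asarray(P,float)
    if cam=="wrist":
        T=np.eye(4);T[:3,:3]=R.from_rotvec(obs["orientation"]).as_matrix();T[:3,3]=obs["ee_pos"]
        V=np.linalg.inv(T@m["hand_eye"])
    else: V=m["view"]
    c=P@V[:3,:3].T+V[:3,3];x,y,z=c[:,0],-c[:,1],-c[:,2]
    if cam=="wrist":
        r=np.hypot(x,y)+1e-9;k=f*np.arctan2(r,z)/r
    else:k=f/z
    return np.c_[m["cx"]+k*x,m["cy"]+k*y]
def box(a,b,c,d,e,f):return np.array([[x,y,z] for x in(a,b) for y in(c,d) for z in(e,f)],float)
CAR=[box(-35,-23,-90,90,0,28),box(23,35,-90,90,0,28),box(-35,35,-90,-78,0,38),box(-35,35,78,90,0,38)]
RIG=[box(0,12,-200,0,0,40),box(-60,12,0,12,0,40),box(12,100,-150,0,0,55)]
def W(p,B):
    c,s=np.cos(p[2]),np.sin(p[2]);B=np.atleast_2d(B);return np.c_[p[0]+c*B[:,0]-s*B[:,1],p[1]+s*B[:,0]+c*B[:,1],B[:,2]]
def render(p,M,cam,obs=None):
    im=np.zeros((384*2,512*2),np.uint8)
    for b in M:
        h=cv2.convexHull(proj(W(p,b),cam,obs).astype(np.float32))
        cv2.fillConvexPoly(im,np.round((h*2+.5)*16).astype(np.int32),1,shift=4)
    return im
def fill(m):
    c,_=cv2.findContours(m,cv2.RETR_EXTERNAL,cv2.CHAIN_APPROX_NONE);o=np.zeros_like(m);cv2.drawContours(o,c,-1,1,-1);return o
def fit(p0,M,views):  # views: (cam,mask,obs)
    ms=[(c,fill(cv2.resize(m.astype(np.uint8),(1024,768),interpolation=cv2.INTER_NEAREST)),o) for c,m,o in views]
    def ious(p):
        return [ (lambda r:(r&m).sum()/max(1,(r|m).sum()))(fill(render(p,M,c,o))) for c,m,o in ms]
    g=lambda q:-sum(ious([q[0],q[1],q[2]/100]))
    q=np.array([p0[0],p0[1],p0[2]*100])
    for st in(15,5,2):
        q=minimize(g,q,method="Nelder-Mead",options=dict(initial_simplex=np.vstack([q]+[q+st*e for e in np.eye(3)]),xatol=.05,fatol=1e-5)).x
    p=np.array([q[0],q[1],q[2]/100]);return p,np.round(ious(p),3)
def onplane(uv,cam,z):
    m=optics.camera_model(cam);f=192/np.tan(np.radians(m["fov_y"]/2));V=np.linalg.inv(m["view"])
    d=V[:3,:3]@[(uv[0]-m["cx"])/f,-(uv[1]-m["cy"])/f,-1];c=V[:3,3];return c+d*(z-c[2])/d[2]
def pick(t,cam,uv):
    L=optics.masks_of(t,cam);return min(L,key=lambda d:np.hypot(d["extent"][0]-uv[0],d["extent"][1]-uv[1]))
def rel(pr,pc):
    c,s=np.cos(pr[2]),np.sin(pr[2]);d=pc[:2]-pr[:2];return [round(c*d[0]+s*d[1],1),round(-s*d[0]+c*d[1],1),round(np.degrees(pc[2]-pr[2]),2)]
E
python3 - <<'E'
from h import *
optics.get_image("scene");optics.get_image("top")
print("corner",onplane((427/1.5625,243/1.5625),"top",40))
cm={c:pick("carriage",c,uv)["pixels"] for c,uv in(("top",(327,186)),("scene",(198,198)))}
rm={c:pick("rig",c,uv)["pixels"] for c,uv in(("top",(303,147)),("scene",(210,245)))}
a=onplane((327,188),"top",15);k=onplane((427/1.5625,243/1.5625),"top",40)
for cs in(["top"],["scene"],["top","scene"]):
    pc,i=fit([a[0],a[1],.1],CAR,[(c,cm[c],None) for c in cs]);pr,j=fit([k[0],k[1],.1],RIG,[(c,rm[c],None) for c in cs])
    print(cs,np.round(pc,3),i,np.round(pr,3),j,rel(pr,pc))
E
```

```text
corner [625.98716074  -3.66809254  40.        ]
['top'] [ 5.33735e+02 -1.60650e+02  9.60000e-02] [0.936] [ 6.26394e+02 -5.17300e+00  1.41000e-01] [0.955] [np.float64(-113.5), np.float64(-141.0), np.float64(-2.53)]Traceback (most recent call last):
  File "<stdin>", line 8, in <module>
  File "h.py", line 37, in fit
    q=minimize(g,q,method="Nelder-Mead",options=dict(initial_simplex=np.vstack([q]+[q+st*e for e in np.eye(3)]),xatol=.05,fatol=1e-5)).x
      ~~~~~~~~^^^^^^^^^^^^^^^^^^^^^^^^^^^^^^^^^^^^^^^^^^^^^^^^^^^^^^^^^^^^^^^^^^^^^^^^^^^^^^^^^^^^^^^^^^^^^^^^^^^^^^^^^^^^^^^^^^^^^^^^
    res = _minimize_neldermead(fun, x0, args, callback, bounds=bounds,
                               **options)
    fsim[j] = func(sim[j])
              ~~~~^^^^^^^^
    fx = function(np.copy(x), *(wrapper_args + args))
  File "h.py", line 34, in <lambda>
    g=lambda q:-sum(ious([q[0],q[1],q[2]/100]))
                    ~~~~^^^^^^^^^^^^^^^^^^^^^^
  File "h.py", line 33, in ious
    return [ (lambda r:(r&m).sum()/max(1,(r|m).sum()))(fill(render(p,M,c,o))) for c,m,o in ms]
                                                            ~~~~~~^^^^^^^^^
  File "h.py", line 25, in render
    h=cv2.convexHull(proj(W(p,b),cam,obs).astype(np.float32))
                     ~~~~^^^^^^^^^^^^^^^^
  File "h.py", line 7, in proj
    m=optics.camera_model(cam);f=192/np.tan(np.radians(m["fov_y"]/2));P=np.asarray(P,float)
ValueError: time passes only in moves, steps and waits
```

```bash
sed -i 's/^S=8/import functools\noptics_cm=functools.lru_cache(None)(optics.camera_model)/; s/m=optics.camera_model/m=optics_cm/' h.py
python3 -m jog '[[0,0,0,0,0,-0.96,0],[0,0,0,0,0,-0.96,0],[0,0,0,0,0,-0.96,1],[0,0,0,0,0,-0.96,1],[0,0,0,0,0,-0.96,1]]' && python3 -m jog '[[-0.17,-0.976,0,0,0,0,1],[-0.17,-0.976,0,0,0,0,1],[-0.17,-0.976,0,0,0,0,1],[-0.17,-0.976,0,0,0,0,1],[-0.17,-0.976,0,0,0,0,1],[-0.17,-0.976,0,0,0,0,1],[-0.17,-0.976,0,0,0,0,1],[-0.17,-0.976,0,0,0,0,1],[-0.17,-0.976,0,0,0,0,1],[-0.17,-0.976,0,0,0,0,1],[-0.17,-0.976,0,0,0,0,1],[-0.17,-0.976,0,0,0,0,1],[-0.17,-0.976,0,0,0,0,1],[-0.17,-0.976,0,0,0,0,1],[-0.17,-0.976,0,0,0,0,1],[-0.17,-0.976,0,0,0,0,1],[-0.17,-0.976,0,0,0,0,1],[-0.17,-0.976,0,0,0,0,1],[-0.17,-0.976,0,0,0,0,1],[-0.17,-0.976,0,0,0,0,1]]'
python3 -m jog '[[0,0,0,0,0,0,1],[0,0,0,0,0,0,1]]'
cat >> h.py <<'E'
def tool(pr,o):
    M=R.from_rotvec(o["orientation"]).as_matrix();p=np.array([*o["ee_pos"][:2],np.arctan2(-M[1,0],-M[0,0])])
    return rel(pr,p),round(o["ee_pos"][2],1),"tilt",np.round(M[:,2],4),"F",np.round(o["ft_force"],1),"t",o["t"]
E
python3 - <<'E'
from h import *
o=ctrl.get_obs();im=optics.get_image("wrist")
pr=np.array([626.4,-5.2,.141]);pc=np.array([533.7,-160.7,.096])
print(tool(pr,o))
v=im[...,::-1].copy()
uc=proj(W(pc,[[0,0,15]]),"wrist",o)[0];ur=proj(W(pr,[[30,-80,40]]),"wrist",o)[0];print(uc,ur)
LC=optics.masks_of("carriage","wrist");LR=optics.masks_of("rig","wrist")
for L in(LC,LR):print([(round(d["conf"],2),np.round(d["extent"]).tolist()) for d in L])
near=lambda L,u:min(L,key=lambda d:np.hypot(d["extent"][0]-u[0],d["extent"][1]-u[1]))["pixels"]
pc,i=fit(pc,CAR,[("wrist",near(LC,uc),o)]);pr,j=fit(pr,RIG,[("wrist",near(LR,ur),o)])
print(np.round(pc,3),i,np.round(pr,3),j,rel(pr,pc),tool(pr,o))
for p,M in((pc,CAR),(pr,RIG)):
    for b in M:
        h=cv2.convexHull(proj(W(p,b),"wrist",o).astype(np.float32));cv2.polylines(v,[np.int32(h)],True,(0,0,255))
cv2.imwrite("pics/w1.png",cv2.resize(v,(800,600)))
E
```

```text
t: 1.2
ee_pos: [222.3, 584.1, 222.7]
orientation: [-0.224, 3.134, 0.0]
ft_force: [0.5, 0.0, -0.5]
width: 88.0
grasp_force: 0.0
t: 3.2
ee_pos: [465.5, -172.2, 222.9]
orientation: [-0.217, 3.134, -0.0]
ft_force: [0.9, -0.1, 0.0]
width: 87.6
grasp_force: 0.0
t: 3.4
ee_pos: [464.9, -170.9, 222.5]
orientation: [0.215, -3.134, -0.001]
ft_force: [-0.3, 0.4, 0.1]
width: 87.5
grasp_force: 0.0
([np.float64(-183.2), np.float64(-141.4), np.float64(-0.23)], np.float64(222.5), 'tilt', array([-5.e-04,  4.e-04, -1.e+00]), 'F', array([-0.3,  0.4,  0.1]), 't', 3.4)
[258.00973303 224.20924155] [300.26021379 321.05450611]
[(0.81, [262.0, 226.0, 144.0, 61.0]), (0.73, [162.0, 39.0, 200.0, 78.0]), (0.72, [507.0, 77.0, 9.0, 42.0])]
[(0.82, [290.0, 311.0, 141.0, 33.0])]
[ 5.33864e+02 -1.58091e+02  9.30000e-02] [0.977] [ 6.44836e+02 -2.76400e+00  1.15000e-01] [0.404] [np.float64(-128.0), np.float64(-141.6), np.float64(-1.23)] ([np.float64(-198.0), np.float64(-146.4), np.float64(1.27)], np.float64(222.5), 'tilt', array([-5.e-04,  4.e-04, -1.e+00]), 'F', array([-0.3,  0.4,  0.1]), 't', 3.4)
```

View pics/w1.png

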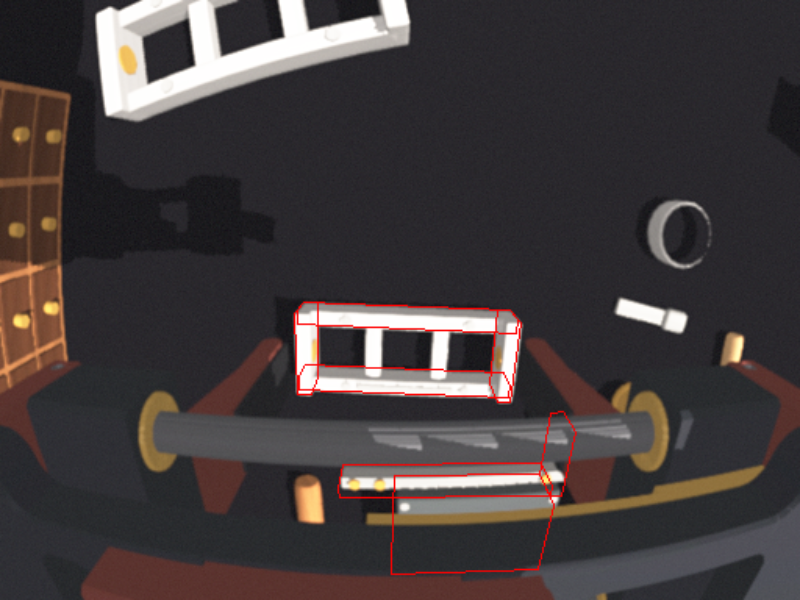

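The frame fits well in the wrist view (IoU 0.98), but the gripper hides the rig. I'll turn the tool half round and move forward so that both show.

```bash
python3 -m jog '[[-1,0.25,0,0,0,0,1],[-1,0.25,0,0,0,0,1],[-1,0.25,0,0,0,0,1],[0,0,0,0,0,1,1],[0,0,0,0,0,1,1],[0,0,0,0,0,1,1],[0,0,0,0,0,1,1],[0,0,0,0,0,1,1],[0,0,0,0,0,1,1],[0,0,0,0,0,1,1],[0,0,0,0,0,1,1],[0,0,0,0,0,1,1],[0,0,0,0,0,1,1],[0,0,0,0,0,1,1],[0,0,0,0,0,1,1],[0,0,0,0,0,1,1],[0,0,0,0,0,1,1]]' && python3 -m jog '[[0,0,0,0,0,1,1],[0,0,0,0,0,1,1],[0,0,0,0,0,1,1],[0,0,0,0,0,1,1],[0,0,0,0,0,1,1],[0,0,0,0,0,1,1],[0,0,0,0,0,1,1],[0,0,0,0,0,1,1],[0,0,0,0,0,1,1],[0,0,0,0,0,1,1],[0,0,0,0,0,1,1],[0,0,0,0,0,1,1],[0,0,0,0,0,1,1],[0,0,0,0,0,1,1],[0,0,0,0,0,1,1],[0,0,0,0,0,1,1],[0,0,0,0,0,0,1],[0,0,0,0,0,0,1]]'
sed -i 's/np.arctan2(-M\[1,0\],-M\[0,0\])/np.arctan2(M[1,0],M[0,0])/' h.py
cat > see.py <<'E'
import sys
from h import *
name=sys.argv[1];pr=np.array([626.4,-5.2,.141]);pc=np.array([533.8,-159,.095]) if len(sys.argv)<3 else W(pr,[[-35,-90,0]])[0]*[1,1,0]+[0,0,.141]
o=ctrl.get_obs();im=optics.get_image("wrist");v=cv2.resize(im[...,::-1],(800,600),interpolation=cv2.INTER_CUBIC)
uc=proj(W(pc,[[0,0,15]]),"wrist",o)[0];ur=proj(W(pr,[[40,-90,40]]),"wrist",o)[0];print(uc,ur)
LC=optics.masks_of("carriage","wrist");LR=optics.masks_of("rig","wrist")
for L in(LC,LR):print([(round(d["conf"],2),np.round(d["extent"]).tolist()) for d in L])
near=lambda L,u:min(L,key=lambda d:np.hypot(d["extent"][0]-u[0],d["extent"][1]-u[1]))["pixels"]
pc,i=fit(pc,CAR,[("wrist",near(LC,uc),o)]);pr,j=fit(pr,RIG,[("wrist",near(LR,ur),o)])
print(np.round(pc,3),i,np.round(pr,3),j,rel(pr,pc),tool(pr,o))
for p,M in((pc,CAR),(pr,RIG)):
    for b in M:
        h=cv2.convexHull(proj(W(p,b),"wrist",o).astype(np.float32));cv2.polylines(v,[np.int32(h*1.5625)],True,(0,0,255))
cv2.imwrite(f"pics/{name}.png",v)
E
python3 see.py w2
```

```text
t: 5.25
ee_pos: [579.4, -122.6, 222.8]
orientation: [-1.938, -2.472, 0.0]
ft_force: [0.9, -0.8, -0.5]
width: 87.8
grasp_force: 0.0
t: 7.05
ee_pos: [579.6, -123.1, 222.8]
orientation: [-3.134, -0.224, 0.0]
ft_force: [-0.1, -0.3, -0.3]
width: 87.8
grasp_force: 0.0
[280.33843631 210.22757134] [240.71373592  87.97709262]
[(0.82, [280.0, 210.0, 145.0, 66.0])]
[(0.86, [244.0, 102.0, 179.0, 141.0]), (0.54, [283.0, 210.0, 144.0, 64.0]), (0.34, [121.0, 224.0, 46.0, 18.0])]
[ 5.33361e+02 -1.57686e+02  9.70000e-02] [0.834] [ 6.27173e+02 -3.23800e+00  1.43000e-01] [0.965] [np.float64(-114.8), np.float64(-139.5), np.float64(-2.6)] ([np.float64(-64.1), np.float64(-111.9), np.float64(0.01)], np.float64(222.8), 'tilt', array([-1.e-04,  1.e-04, -1.e+00]), 'F', array([-0.1, -0.3, -0.3]), 't', 7.05)
```

View pics/w2.png

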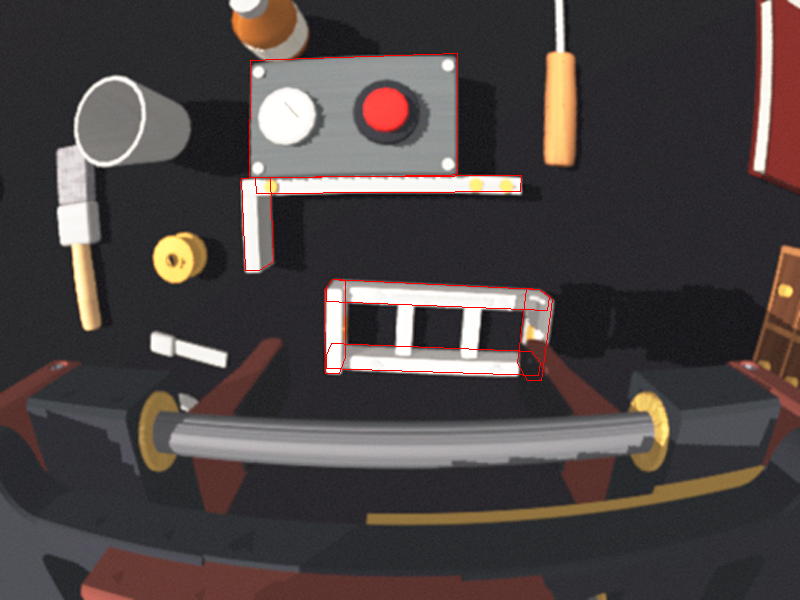

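Both fits lie on the picture: button at (385,108), rig corner at (270,190), frame centre at (437,328). The frame is at rig (-115,-139), turned -2.6°. I'll go behind its robot-side rail, lower the open fingers there, and read the force.

```bash
python3 -m jog '[[-1,0.23,0,0,0,0,1],[-1,0.23,0,0,0,0,1],[-1,0.23,0,0,0,0,1],[0,0,1,0,0,0,1],[0,0,1,0,0,0,1],[0,0,1,0,0,0,1],[0,0,1,0,0,0,1],[0,0,1,0,0,0,1],[0,0,0.3,0,0,0,1],[0,0,0,0,0,0,1]]'
cat > t.py <<'E'
from h import *
print(tool(np.array([627.2,-3.2,.143]),ctrl.get_obs()))
E
python3 t.py
```

```text
t: 8.2
ee_pos: [463.7, -167.6, 9.4]
orientation: [-3.132, -0.219, 0.005]
ft_force: [0.5, -0.2, 0.0]
width: 88.0
grasp_force: 0.0
([np.float64(-185.2), np.float64(-139.4), np.float64(-0.2)], np.float64(9.4), 'tilt', array([-0.0034,  0.0013, -1.    ]), 'F', array([ 0.5, -0.2,  0. ]), 't', 8.2)
```

```bash
python3 -m jog '[[0.25,0,0,0,0,0,1],[0.25,0,0,0,0,0,1],[0.15,0,0,0,0,0,1],[0.15,0,0,0,0,0,1],[0.15,0,0,0,0,0,1],[0.15,0,0,0,0,0,1],[0.15,0,0,0,0,0,1],[0.15,0,0,0,0,0,1],[0.15,0,0,0,0,0,1],[0.15,0,0,0,0,0,1],[0.15,0,0,0,0,0,1],[0.15,0,0,0,0,0,1],[0.15,0,0,0,0,0,1],[0.1,0,0,0,0,0,1],[0.1,0,0,0,0,0,1],[0.05,0,0,0,0,0,1],[0.05,0,0,0,0,0,1]]'; python3 t.py
python3 -m jog '[[0.05,0,0,0,0,0,1],[0.05,0,0,0,0,0,1]]'; python3 t.py
```

```text
t: 9.9
ee_pos: [560.3, -154.1, 11.8]
orientation: [-3.133, -0.219, 0.006]
ft_force: [-9.4, -1.2, 7.1]
width: 87.7
grasp_force: 4.9
([np.float64(-87.7), np.float64(-139.9), np.float64(-0.19)], np.float64(11.8), 'tilt', array([-3.6e-03,  4.0e-04, -1.0e+00]), 'F', array([-9.4, -1.2,  7.1]), 't', 9.9)
t: 10.1
ee_pos: [564.2, -153.5, 11.8]
orientation: [-3.133, -0.219, 0.006]
ft_force: [-9.0, -0.8, 6.5]
width: 88.0
grasp_force: 4.6
([np.float64(-83.8), np.float64(-139.8), np.float64(-0.19)], np.float64(11.8), 'tilt', array([-3.6e-03,  4.0e-04, -1.0e+00]), 'F', array([-9. , -0.8,  6.5]), 't', 10.1)
```

```bash
python3 -m jog '[[0.05,0,0,0,0,0,1],[0.03,0,0,0,0,0,1]]'; python3 t.py
python3 -m jog '[[0.03,0,0,0,0,0,1],[0.03,0,0,0,0,0,1]]'; python3 t.py
```

```text
t: 10.3
ee_pos: [565.3, -153.4, 11.7]
orientation: [-3.133, -0.22, 0.012]
ft_force: [-19.5, -6.5, 16.5]
width: 88.0
grasp_force: 10.1
([np.float64(-82.7), np.float64(-139.8), np.float64(-0.16)], np.float64(11.7), 'tilt', array([-7.9e-03,  4.0e-04, -1.0e+00]), 'F', array([-19.5,  -6.5,  16.5]), 't', 10.3)
t: 10.5
ee_pos: [565.3, -153.3, 11.7]
orientation: [-3.132, -0.22, 0.019]
ft_force: [-27.1, -9.0, 23.9]
width: 87.6
grasp_force: 14.1
([np.float64(-82.6), np.float64(-139.8), np.float64(-0.15)], np.float64(11.7), 'tilt', array([-1.230e-02,  7.000e-04, -9.999e-01]), 'F', array([-27.1,  -9. ,  23.9]), 't', 10.5)
```

Fence contact is confirmed: x has stopped and the force has risen to 27 N. Next is the end push, with the fingers shut.

```bash
python3 -m jog '[[-0.5,0,0,0,0,0,1],[-0.5,0,-0.5,0,0,0,0.5],[0,0,-1,0,0,0,0],[0,0.99,-0.5,0,0,0,0],[0,0.99,0,0,0,0,0],[0,0.99,0,0,0,0,0],[0.8,0,0,0,0,0,0],[0.8,0,0,0,0,0,0],[0.75,0,0,0,0,0,0],[0,0,0,0,0,0,0],[0,0,1,0,0,0,0],[0,0,1,0,0,0,0],[0,0,0,0,0,0,0]]'; python3 t.py
```

```text
t: 11.8
ee_pos: [637.4, -261.5, 6.4]
orientation: [-3.13, -0.218, 0.012]
ft_force: [0.1, 0.5, 0.2]
width: 0.5
grasp_force: 0.0
([np.float64(-26.7), np.float64(-257.1), np.float64(-0.21)], np.float64(6.4), 'tilt', array([-0.0081,  0.0034, -1.    ]), 'F', array([0.1, 0.5, 0.2]), 't', 11.8)
```

```bash
python3 -m jog '[[-0.05,-0.15,0,0,0,0,0],[-0.05,-0.15,0,0,0,0,0],[0,-0.15,0,0,0,0,0],[0,-0.15,0,0,0,0,0],[0,-0.15,0,0,0,0,0],[0,-0.15,0,0,0,0,0],[0,-0.15,0,0,0,0,0],[0,-0.1,0,0,0,0,0],[0,-0.1,0,0,0,0,0],[0,-0.1,0,0,0,0,0],[0,-0.1,0,0,0,0,0]]'; python3 t.py
python3 -m jog '[[0,-0.05,0,0,0,0,0],[0,-0.05,0,0,0,0,0]]'; python3 t.py
```

```text
t: 12.9
ee_pos: [630.8, -208.6, 13.0]
orientation: [3.13, 0.219, 0.006]
ft_force: [-1.8, -10.1, 4.2]
width: 0.4
grasp_force: 5.0
([np.float64(-25.7), np.float64(-203.8), np.float64(-0.2)], np.float64(13.0), 'tilt', array([ 0.004 , -0.0039, -1.    ]), 'F', array([ -1.8, -10.1,   4.2]), 't', 12.9)
t: 13.1
ee_pos: [630.2, -204.6, 13.0]
orientation: [3.13, 0.219, 0.006]
ft_force: [-1.9, -10.3, 6.1]
width: 0.1
grasp_force: 5.1
([np.float64(-25.7), np.float64(-199.8), np.float64(-0.19)], np.float64(13.0), 'tilt', array([ 0.0039, -0.0038, -1.    ]), 'F', array([ -1.9, -10.3,   6.1]), 't', 13.1)
```

```bash
python3 -m jog '[[0,-0.05,0,0,0,0,0],[0,-0.05,0,0,0,0,0]]'; python3 t.py
python3 -m jog '[[0,-0.04,0,0,0,0,0],[0,-0.04,0,0,0,0,0]]'; python3 t.py
```

```text
t: 13.3
ee_pos: [629.7, -200.7, 13.0]
orientation: [3.13, 0.219, 0.006]
ft_force: [-0.8, -11.0, 5.2]
width: 0.5
grasp_force: 5.2
([np.float64(-25.7), np.float64(-195.9), np.float64(-0.2)], np.float64(13.0), 'tilt', array([ 0.004 , -0.0038, -1.    ]), 'F', array([ -0.8, -11. ,   5.2]), 't', 13.3)
t: 13.5
ee_pos: [629.2, -197.6, 13.0]
orientation: [3.13, 0.219, 0.006]
ft_force: [-2.2, -10.6, 5.1]
width: 0.5
grasp_force: 5.2
([np.float64(-25.7), np.float64(-192.7), np.float64(-0.2)], np.float64(13.0), 'tilt', array([ 0.0039, -0.0038, -1.    ]), 'F', array([ -2.2, -10.6,   5.1]), 't', 13.5)
```

```bash
python3 -m jog '[[0,-0.04,0,0,0,0,0],[0,-0.04,0,0,0,0,0]]'; python3 t.py
python3 -m jog '[[0,-0.03,0,0,0,0,0],[0,-0.03,0,0,0,0,0]]'; python3 t.py
```

```text
t: 13.7
ee_pos: [628.8, -194.5, 13.0]
orientation: [3.13, 0.219, 0.006]
ft_force: [-0.7, -16.4, 5.8]
width: 0.4
grasp_force: 8.7
([np.float64(-25.7), np.float64(-189.6), np.float64(-0.19)], np.float64(13.0), 'tilt', array([ 0.0039, -0.0039, -1.    ]), 'F', array([ -0.7, -16.4,   5.8]), 't', 13.7)
t: 13.9
ee_pos: [628.8, -194.4, 13.1]
orientation: [3.126, 0.22, 0.007]
ft_force: [-1.6, -26.9, 1.6]
width: 0.4
grasp_force: 12.9
([np.float64(-25.6), np.float64(-189.5), np.float64(-0.13)], np.float64(13.1), 'tilt', array([ 0.0052, -0.0071, -1.    ]), 'F', array([ -1.6, -26.9,   1.6]), 't', 13.9)
```

The end stop is reached (27 N). I'll press the long side home once more, centred, with the fingers open.

```bash
python3 -m jog '[[0,0.4,0,0,0,0,0],[0,0,-1,0,0,0,0],[0,0,-1,0,0,0,0],[-0.8,-0.6,0,0,0,0,1],[-0.8,-0.6,0,0,0,0,1],[-0.7,-0.6,0,0,0,0,1],[0,-0.55,0,0,0,0,1],[0,-0.55,0,0,0,0,1],[0,0,0,0,0,0,1],[0,0,1,0,0,0,1],[0,0,1,0,0,0,1],[0.2,0,0,0,0,0,1],[0.2,0,0,0,0,0,1],[0.1,0,0,0,0,0,1],[0.1,0,0,0,0,0,1],[0.1,0,0,0,0,0,1]]'; python3 t.py
python3 -m jog '[[0.08,0,0,0,0,0,1],[0.08,0,0,0,0,0,1]]'; python3 t.py
```

```text
t: 15.5
ee_pos: [551.2, -99.8, 12.2]
orientation: [3.133, 0.218, 0.004]
ft_force: [-0.0, -1.0, 0.3]
width: 87.9
grasp_force: 0.0
([np.float64(-89.0), np.float64(-84.8), np.float64(-0.24)], np.float64(12.2), 'tilt', array([ 2.6e-03, -5.0e-04, -1.0e+00]), 'F', array([-0. , -1. ,  0.3]), 't', 15.5)
t: 15.7
ee_pos: [556.5, -98.7, 11.2]
orientation: [3.134, 0.218, 0.001]
ft_force: [0.1, -0.2, 0.5]
width: 87.5
grasp_force: 0.0
([np.float64(-83.6), np.float64(-84.4), np.float64(-0.24)], np.float64(11.2), 'tilt', array([ 7.e-04, -1.e-04, -1.e+00]), 'F', array([ 0.1, -0.2,  0.5]), 't', 15.7)
```

```bash
python3 -m jog '[[0.05,0,0,0,0,0,1],[0.03,0,0,0,0,0,1]]'; python3 t.py
python3 -m jog '[[0.03,0,0,0,0,0,1],[0.03,0,0,0,0,0,1]]'; python3 t.py
```

```text
t: 15.9
ee_pos: [556.9, -98.2, 10.5]
orientation: [-3.133, -0.22, 0.008]
ft_force: [-8.6, -3.1, 7.3]
width: 87.9
grasp_force: 4.7
([np.float64(-83.1), np.float64(-84.0), np.float64(-0.17)], np.float64(10.5), 'tilt', array([-5.1e-03,  2.0e-04, -1.0e+00]), 'F', array([-8.6, -3.1,  7.3]), 't', 15.9)
t: 16.1
ee_pos: [557.4, -97.8, 10.2]
orientation: [-3.133, -0.221, 0.013]
ft_force: [-13.9, -5.7, 13.2]
width: 87.6
grasp_force: 7.3
([np.float64(-82.5), np.float64(-83.7), np.float64(-0.14)], np.float64(10.2), 'tilt', array([-8.6e-03,  5.0e-04, -1.0e+00]), 'F', array([-13.9,  -5.7,  13.2]), 't', 16.1)
```

```bash
python3 -m jog '[[0.04,0,0,0,0,0,1],[0.04,0,0,0,0,0,1]]'; python3 t.py
python3 -m jog '[[-0.5,0,0,0,0,0,1],[-0.3,0,0,0,0,0,1],[0,0,-1,0,0,0,1],[0,0,-1,0,0,0,1],[0,0,-1,0,0,0,1],[0.6,0.3,-1,0,0,0,1],[0.6,0.3,-1,0,0,0,1],[0,0,-0.3,0,0,0,1],[0,0,0,0,0,0,1],[0,0,0,0,0,0,1]]';  python3 see.py w3 home
```

```text
t: 16.3
ee_pos: [557.4, -97.6, 10.1]
orientation: [-3.132, -0.221, 0.023]
ft_force: [-24.9, -9.7, 21.9]
width: 87.8
grasp_force: 12.8
([np.float64(-82.5), np.float64(-83.5), np.float64(-0.12)], np.float64(10.1), 'tilt', array([-1.480e-02,  7.000e-04, -9.999e-01]), 'F', array([-24.9,  -9.7,  21.9]), 't', 16.3)
t: 17.3
ee_pos: [582.2, -118.6, 221.1]
orientation: [-3.133, -0.218, 0.004]
ft_force: [-0.4, 0.0, -0.3]
width: 87.6
grasp_force: 0.0
[245.38174884 152.47569342] [244.06509383  90.20817177]
[(0.71, [243.0, 156.0, 149.0, 59.0]), (0.24, [122.0, 228.0, 47.0, 19.0])]
[(0.79, [246.0, 105.0, 178.0, 138.0])]
[ 6.04767e+02 -9.72040e+01  1.48000e-01] [0.94] [ 6.27888e+02 -2.78500e+00  1.36000e-01] [0.94] [np.float64(-35.7), np.float64(-90.4), np.float64(0.7)] ([np.float64(-60.9), np.float64(-108.5), np.float64(0.17)], np.float64(221.1), 'tilt', array([-2.8e-03,  7.0e-04, -1.0e+00]), 'F', array([-0.4,  0. , -0.3]), 't', 17.3)
```

View pics/w3.png

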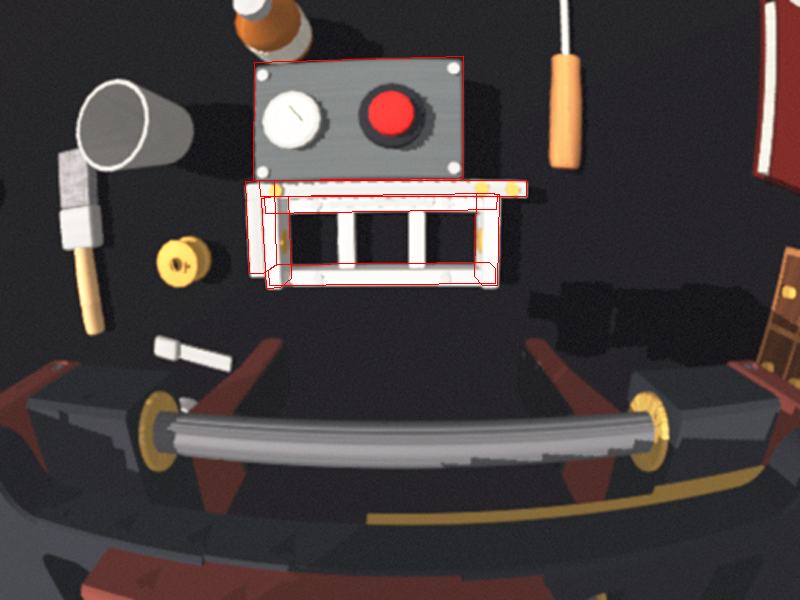

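Frame appears seated, with its corner at (268,190) and no dark gaps. I'll zoom in without the overlay to check.

Run:
```python
from h import *
im=optics.get_image("wrist");cv2.imwrite("pics/z.png",cv2.resize(im[108:190,150:345,::-1],None,fx=4,fy=4,interpolation=cv2.INTER_CUBIC))
```

```text
(no output)
```

View pics/z.png

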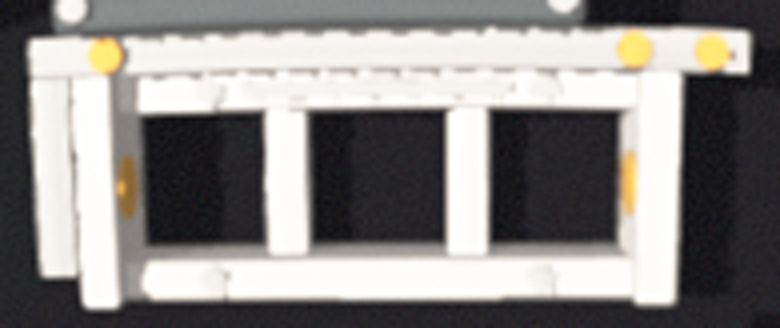

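The fence side is flush, but a thin line shows at the end stop. I'll press the end once more to be sure.

```bash
python3 -m jog '[[0.4,0.7,0,0,0,0,0],[0.4,0.7,0,0,0,0,0],[0,0.7,0,0,0,0,0],[0,0.6,0,0,0,0,0],[0,0,0,0,0,0,0],[0,0,0,0,0,0,0],[0,0,1,0,0,0,0],[0,0,1,0,0,0,0],[0,0,1,0,0,0,0],[0,0,1,0,0,0,0],[0,0,1,0,0,0,0],[0,0,0.2,0,0,0,0],[0,-0.2,0,0,0,0,0],[0,-0.15,0,0,0,0,0],[0,-0.08,0,0,0,0,0]]'; python3 t.py
python3 -m jog '[[0,-0.06,0,0,0,0,0],[0,-0.05,0,0,0,0,0]]'; python3 t.py
```

```text
t: 19.0
ee_pos: [629.6, -203.8, 17.1]
orientation: [3.133, 0.219, 0.005]
ft_force: [0.1, 0.1, 0.3]
width: 0.4
grasp_force: 0.0
([np.float64(-26.2), np.float64(-198.9), np.float64(-0.19)], np.float64(17.1), 'tilt', array([ 0.0031, -0.001 , -1.    ]), 'F', array([0.1, 0.1, 0.3]), 't', 19.0)
t: 19.2
ee_pos: [628.4, -200.1, 16.2]
orientation: [3.133, 0.218, 0.003]
ft_force: [-0.6, 0.6, 0.4]
width: 0.5
grasp_force: 0.0
([np.float64(-26.9), np.float64(-195.1), np.float64(-0.22)], np.float64(16.2), 'tilt', array([ 2.1e-03, -7.0e-04, -1.0e+00]), 'F', array([-0.6,  0.6,  0.4]), 't', 19.2)
```

```bash
python3 -m jog '[[0,-0.06,0,0,0,0,0],[0,-0.05,0,0,0,0,0]]'; python3 t.py
python3 -m jog '[[0,-0.04,0,0,0,0,0],[0,-0.03,0,0,0,0,0]]'; python3 t.py
```

```text
t: 19.4
ee_pos: [627.1, -195.8, 15.0]
orientation: [3.134, 0.218, 0.001]
ft_force: [0.2, -0.9, 0.1]
width: 0.2
grasp_force: 0.0
([np.float64(-27.5), np.float64(-190.6), np.float64(-0.25)], np.float64(15.0), 'tilt', array([ 4.e-04, -1.e-04, -1.e+00]), 'F', array([ 0.2, -0.9,  0.1]), 't', 19.4)
t: 19.6
ee_pos: [626.9, -194.6, 14.9]
orientation: [3.131, 0.219, 0.001]
ft_force: [-1.3, -11.1, -0.6]
width: 0.1
grasp_force: 5.9
([np.float64(-27.5), np.float64(-189.4), np.float64(-0.19)], np.float64(14.9), 'tilt', array([ 0.001 , -0.0024, -1.    ]), 'F', array([ -1.3, -11.1,  -0.6]), 't', 19.6)
```

```bash
python3 -m jog '[[0,-0.03,0,0,0,0,0],[0,-0.02,0,0,0,0,0]]'; python3 t.py
python3 -m jog '[[0,0.4,0,0,0,0,0],[0,0,-1,0,0,0,0],[0,0,-1,0,0,0,0],[0,0,-0.8,0,0,0,0],[0.7,-0.66,0,0,0,0,0],[0.7,-0.66,0,0,0,0,0],[0.69,-0.66,0,0,0,0,0],[0,-0.66,0,0,0,0,0],[0,0,0,0,0,0,0],[0,0,0,0,0,0,0]]'; python3 t.py
python3 - <<'E'
from h import *
pr=np.array([627.2,-3.2,.143])
im=optics.get_image("top")
for c in("top","scene"):
    optics.get_image(c);print(c,[(round(d["conf"],2),np.round(d["extent"],1).tolist()) for d in optics.masks_of("carriage",c)])
    print(proj(W(pr,[[-35,-90,15]]),c),proj(W(pr,[[56,-100,77]]),c))
E
```

```text
t: 19.8
ee_pos: [627.0, -194.6, 14.9]
orientation: [3.129, 0.219, 0.003]
ft_force: [-1.2, -19.2, -3.3]
width: 0.3
grasp_force: 9.4
([np.float64(-27.5), np.float64(-189.4), np.float64(-0.18)], np.float64(14.9), 'tilt', array([ 0.0022, -0.0047, -1.    ]), 'F', array([ -1.2, -19.2,  -3.3]), 't', 19.8)
t: 20.8
ee_pos: [696.6, -90.6, 126.4]
orientation: [-3.134, -0.22, 0.001]
ft_force: [-0.5, -0.3, 0.3]
width: 0.6
grasp_force: 0.0
([np.float64(56.2), np.float64(-96.4), np.float64(-0.17)], np.float64(126.4), 'tilt', array([-6.e-04,  0.e+00, -1.e+00]), 'F', array([-0.5, -0.3,  0.3]), 't', 20.8)
top [(0.85, [389.2, 274.6, 89.0, 60.3]), (0.73, [150.9, 275.1, 30.9, 31.1])]
[[303.29628296 164.58794177]] [[304.25947869 129.58273888]]
scene [(0.98, [374.7, 152.2, 65.2, 45.6]), (0.85, [230.2, 221.9, 34.4, 25.1]), (0.83, [182.4, 112.3, 30.1, 22.7])]
[[212.2009017  223.48558906]] [[198.90527502 243.6275349 ]]
```

```bash
python3 -m jog '[[0,0.1,0.5,0,0,0,0],[0,0,0.5,0,0,0,0],[0,0,0.1,0,0,0,0],[0,0,0,0,0,0,0]]'; python3 t.py
python3 -m jog '[[0,0,0.1,0,0,0,0],[0,0,0.05,0,0,0,0],[0,0,0,0,0,0,0]]'; python3 t.py
python3 -m jog '[[0,0,0.05,0,0,0,0],[0,0,0.05,0,0,0,0],[0,0,0,0,0,0,0]]'; python3 t.py
```

```text
t: 21.45
ee_pos: [696.7, -95.2, 82.0]
orientation: [-3.134, -0.217, 0.003]
ft_force: [0.5, -0.5, 0.7]
width: 0.4
grasp_force: 0.0
([np.float64(55.6), np.float64(-101.0), np.float64(-0.28)], np.float64(82.0), 'tilt', array([-1.6e-03,  2.0e-04, -1.0e+00]), 'F', array([ 0.5, -0.5,  0.7]), 't', 21.45)
t: 21.75
ee_pos: [697.8, -94.8, 77.3]
orientation: [3.134, 0.218, 0.002]
ft_force: [0.6, -0.4, 0.8]
width: 0.2
grasp_force: 0.7
([np.float64(56.8), np.float64(-100.8), np.float64(-0.23)], np.float64(77.3), 'tilt', array([ 1.3e-03, -3.0e-04, -1.0e+00]), 'F', array([ 0.6, -0.4,  0.8]), 't', 21.75)
t: 22.05
ee_pos: [697.8, -94.9, 73.1]
orientation: [3.134, 0.218, 0.002]
ft_force: [-0.3, -1.8, 3.4]
width: 0.4
grasp_force: 1.9
([np.float64(56.8), np.float64(-100.8), np.float64(-0.24)], np.float64(73.1), 'tilt', array([ 1.2e-03, -3.0e-04, -1.0e+00]), 'F', array([-0.3, -1.8,  3.4]), 't', 22.05)
```

Spring force rises as expected; I'll press on to the hard stop.

```bash
python3 -m jog '[[0,0,0.05,0,0,0,0],[0,0,0.05,0,0,0,0],[0,0,0,0,0,0,0]]'; python3 t.py
python3 -m jog '[[0,0,0.03,0,0,0,0],[0,0,0,0,0,0,0],[0,0,0,0,0,0,0]]'; python3 t.py
```

```text
t: 22.35
ee_pos: [698.0, -94.9, 71.1]
orientation: [3.134, 0.218, 0.002]
ft_force: [-5.8, -0.2, 17.4]
width: 0.3
grasp_force: 9.0
([np.float64(57.0), np.float64(-100.8), np.float64(-0.23)], np.float64(71.1), 'tilt', array([ 1.4e-03, -3.0e-04, -1.0e+00]), 'F', array([-5.8, -0.2, 17.4]), 't', 22.35)
t: 22.65
ee_pos: [698.0, -94.9, 71.0]
orientation: [3.134, 0.218, 0.003]
ft_force: [-7.7, 0.1, 25.7]
width: 0.5
grasp_force: 12.5
([np.float64(57.0), np.float64(-100.8), np.float64(-0.23)], np.float64(71.0), 'tilt', array([ 1.7e-03, -4.0e-04, -1.0e+00]), 'F', array([-7.7,  0.1, 25.7]), 't', 22.65)
```

The button is fully down: z stopped at 71.0 with 26 N. I'll release it, retreat and check.

```bash
python3 -m jog '[[0,0,-0.3,0,0,0,0],[0,0,-0.7,0,0,0,0],[0,0,-1,0,0,0,0],[0,0,-1,0,0,0,0],[0,0,-1,0,0,0,0],[-1,0.2,0,0,0,0,0],[-1,0,0,0,0,0,0],[-1,0,0,0,0,0,0],[0,0,0,0,0,0,0],[0,0,0,0,0,0,0],[0,0,0,0,0,0,0]]'; python3 see.py w4 home
python3 - <<'E'
from h import *
im=optics.get_image("wrist");cv2.imwrite("pics/z2.png",cv2.resize(im[30:200,50:400,::-1],None,fx=2.2,fy=2.2,interpolation=cv2.INTER_CUBIC))
E
```

```text
t: 23.75
ee_pos: [580.7, -119.2, 227.6]
orientation: [3.134, 0.218, 0.002]
ft_force: [-0.4, 0.6, -0.3]
width: 0.3
grasp_force: 0.0
[245.08787457 151.26722405] [243.82035779  90.03011922]
[(0.76, [243.0, 155.0, 148.0, 55.0]), (0.74, [121.0, 258.0, 28.0, 14.0]), (0.69, [402.0, 321.0, 22.0, 6.0])]
[(0.73, [247.0, 107.0, 176.0, 139.0])]
[ 6.05024e+02 -9.67180e+01  1.39000e-01] [0.959] [ 6.27149e+02 -2.74600e+00  1.43000e-01] [0.939] [np.float64(-35.3), np.float64(-89.9), np.float64(-0.22)] ([np.float64(-62.5), np.float64(-108.6), np.float64(-0.23)], np.float64(227.6), 'tilt', array([ 0.001, -0.   , -1.   ]), 'F', array([-0.4,  0.6, -0.3]), 't', 23.75)
```

View pics/z2.png

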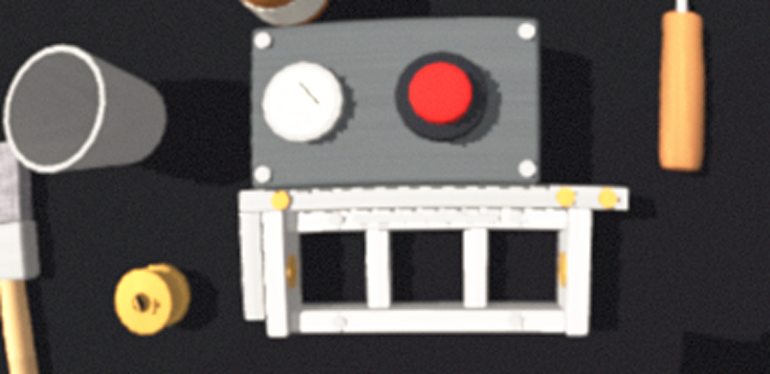

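The frame sits at rig (-35.3, -89.9, -0.2°), which is home, with its corner at about (268,210) in the crop. The button at (440,93) is back up and the bystanders in view have not moved.

```bash
python3 -c "
from workcell import ctrl
print(ctrl.close_job())"
```

```text
the job is handed in; nothing more can be done
None
```

The frame was pushed flush against the fence and end stop, last measured within about 0.3 mm and 0.2° of home; the button was then pressed fully down and released, and the job was handed in at about 24 s.

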